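Clamp the extractor bowl cover

TASK

The centrifuge extractor's cover is lying on its bowl but is not clamped. Slide the slotted steel washer that lies on the cover fully home around the threaded stud, under the raised T-bar nut, then turn the nut clockwise (seen from above) down onto the washer until it is firmly tight, and take the gripper away. Do not disturb the other things on the bench.

Things in the scene. Friction and masses are not known exactly. Their poses are not given: they have to be found in the camera images.
- slotwasher: Slotted (horseshoe) washer: loose flat steel plate, 96 x 80 x 12 mm, about 0.5 kg, on the cover beside the stud. Origin: on its underside, in the slot, where the stud's axis lies when it is fully home. +x: the way the slot opens; prong tips at x = +36 mm, back edge at x = -60 mm. Slot 24 mm wide, closed end at x = -10.5 mm, mouth flared to 48 mm. Slides with 2 to 5 N. May point any way when home.
- washer_back (a point): Middle of the slotted washer's straight back edge (80 mm long, square to its x axis, 12 mm thick), 6 mm above the cover. Pushing here towards the stud slides the washer home; it stops when the slot's closed end meets the stud.
- stud: Fixed upright threaded steel stud, 20 mm in diameter, in the middle of the round flat dark steel cover (270 mm in diameter). Origin on its axis; the stud's top is 69 mm above the origin. The cover's top, on which the washer lies, is 3 to 9 mm above the origin, differing from case to case with the packing under it.
- nut: T-bar nut on the stud: steel hub 40 mm in diameter, 40 mm tall, with a crossbar along its x axis. Origin on the stud's axis at the hub's underside. It starts at the top stop of its thread, underside 6 to 12 mm above a washer lying on the cover. Clockwise from above lowers it, 12 mm per turn: half a turn to one turn until it touches the washer. It stays where it is left.
- nut_bar (a point): Middle of the nut's crossbar, on the stud's axis, 30 mm above the hub's underside. The bar is 12 mm thick, 124 mm long over its end balls; a finger beside it can push it round. Free running takes about 0.2 N m (4 to 5 N at 45 mm radius). From touching the washer the resistance rises steeply, within 15 to 30 degrees; at about 0.5 N m (11 N at 45 mm) it is firmly tight. Somewhat harder does no harm.
- nut_ball (a point): Centre of the black ball (18 mm in diameter) on one end of the nut's crossbar, 53 mm from the stud's axis. An equal ball ends the bar's other half.
- extractor: The extractor's white housing, fixed: 300 x 300 x 55 mm box with a control panel on its -x face, carrying the bowl (250 mm in diameter) and the cover. Origin on the bench under its centre, below the stud.
- tin_a: Bystander: open aluminium sample tin 68 mm in diameter, 45 mm tall, standing on the bench. Origin at the centre of its base.
- tin_b: Bystander: open aluminium sample tin 76 mm in diameter, 55 mm tall, standing on the bench. Origin at the centre of its base.
- plainring: Bystander: plain steel ring washer without slot, 90 mm in diameter, 12 mm thick, lying on the bench. Origin at the centre of its underside.
- flask: Bystander: conical glass flask 94 mm in diameter, 155 mm tall, standing on the bench. Origin at the centre of its base.
- sieve: Bystander: brass sieve ring 120 mm in diameter, 45 mm tall, on the bench. Origin at the centre of its underside.
- wrench: Bystander: steel wrench 180 mm long, lying on the bench. Origin near its middle.

How it is judged:
By the outcome, as a careful person would: the job done as asked, in the order asked, and still so for the second after the job is handed in, with the robot touching nothing.
It also fails if it takes over 61 s, if anything falls off the work surface, if the arm or the gripper's body presses on something with over 40 N, if the wrist force passes 120 N, or if a joint passes its speed limit or range.

ROBOT

A 7-joint arm with a two-finger parallel gripper is mounted at the origin on the work surface. World frame = base frame: x ahead of the robot, y to its left, z up, the work surface at z = 0. Lengths are in m, angles in rad, forces in N, time in s.
With the tool pointing down it reaches from about 0.35 to 0.9 m from the base axis. Payload 7.2 kg.
Tool frame: the origin (TCP) lies midway between the tips of the shut fingers; the grasp point (between the pads) lies 19 mm behind it (manip.tcp_to_grasp is the distance from the TCP to the grasp point, in m); z points along the fingers, y is the line along which they close (so a half turn about z gives the same grasp; the last joint's range is limited). The gripper opens to 88 mm and grips with 3 to 60 N. Pads are 20 mm wide; open, the fingers measure 115 mm over their backs; the gripper's body (75 mm by 178 mm) begins 61 mm behind the grasp point.
Start: joints at [-1.21, 0.411, -0.013, 1.596, 0.006, 1.134, -0.082], TCP at [0.26, 0.568, 0.223] pointing down, gripper open.
Joint ranges: [-2.95, 2.95], [-0.29, 1.99], [-1.47, 1.44], [0.14, 2.54], [-1.03, 4.17], [0.13, 1.85], [-2.86, 2.86]. Speed limits (rad/s): [2.39, 2.39, 3.01, 3.01, 3.14, 3.14, 3.14].

INTERFACE

Orientations are given as a rotation vector (axis times angle).
In Python, from plant import manip, camrig, monitor, job gives the robot as it stands (manip), with the cameras (camrig), the readings (monitor) and the job (job).
- The arm moves only by the shell command python3 inch.py FILE [OPENING], which reads ROWS from the file FILE. ROWS is a JSON list of rows, 1 to 8 of them, each an object with the fields d (a list: dx, dy, dz in m), turn_vec (a list: a rotation vector rx, ry, rz in rad); a field left out counts as zero; each row shifts and turns the commanded pose from where the row before left it, along the tool's axes as they then stand; what a row does not reach is not made up. A row lasts 1/10 s, in which the tool goes at most 0.05 m and 0.15 rad, less where a joint would pass 70% of its speed; a pose out of reach is approached as far as the arm can. OPENING is the finger opening in m, set as the command begins (- or left out keeps the last). The fingers move at their own pace and stop on an object; the grip force is fixed at half the most. Time passes only in rows, so rows that do not move let the fingers close. It prints the time, the measured TCP pose, the force, the opening and the grip force at its end. Input that does not fit is refused with a message, and nothing moves.
- monitor.get_obs(): the state, without advancing time (a new reading comes with each control period).
- camrig.camera(name): name is "side" or "top" or "wrist"; returns a dict with "color" (420x560x3 uint8, red, green, blue), "intrinsics" (3x3 intrinsics, pixels), "world_from_camera" (4x4, takes a point from camera to world coordinates); the wrist camera has in their place "tool_from_camera" (4x4, takes a point from camera to tool coordinates, whose origin is the TCP and whose axes are the flange's). Camera axes: x right, y up, looking along -z (the intrinsics and any distortion apply to the point x, -y, -z); pixel columns grow to the right and rows downward; lengths in m; the calibration is good to about 2 mm. A picture is of the moment at which its call begins: read the wrist's pose just before it. There is no depth.
- job.close_job(): hands the job in; it is judged then, once.
The state is a dict: "time_s": time; "joints": joint angles; "joint_vel": joint speeds; "joint_efforts": joint torques, N m; "ee_pos": TCP position; "orientation": TCP orientation; "wrist_force": force on the tool from outside, world axes, zero at the start; "moment": the same for the moment, N m; "finger_gap": finger opening in m; "gripper_force": force on a finger pad.
Only numpy, scipy, OpenCV 4.12 (cv2) and the standard library are available. Lean on these libraries where they do the work, as an engineer would, in place of code of your own. Each camera call takes 0.05 s, during which the arm holds its last target. There are 200 camera calls.

## Working session

There is one attempt and no reset: what is moved stays moved. The work goes in short steps, Python scripts to look and compute and a shell command to move; the robot and the scene stay as the last step left them, time stands still between calls to the robot, and variables do not carry over. Pictures are saved under pics/ and viewed, at most 10 in all, crops included, and the job is handed in when it is done.

```bash
ls; mkdir -p pics
python3 - <<'E'
from plant import manip, camrig, monitor, job
import cv2,numpy as np
for n in ("top","side"):
    c=camrig.camera(n); cv2.imwrite(f"pics/{n}0.png",c["color"][:,:,::-1]); np.savez(f"{n}.npz",**{k:c[k] for k in c if k!="color"}); print(n,c.keys(),np.round(c["world_from_camera"],3).tolist(),c["intrinsics"].tolist())
o=monitor.get_obs();print(o)
E
```

```text
inch.py
pics
plant.py
top dict_keys(['color', 'intrinsics', 'world_from_camera']) [[0.008, 0.981, -0.191, 0.25], [-1.0, 0.009, 0.002, 0.016], [0.004, 0.191, 0.982, 1.601], [0.0, 0.0, 0.0, 1.0]] [[544.0266024553375, 0.0, 275.3542453300466], [0.0, 544.0266024553375, 215.34976560401785], [0.0, 0.0, 1.0]]
side dict_keys(['color', 'intrinsics', 'world_from_camera']) [[0.73, 0.445, -0.518, -0.323], [-0.683, 0.498, -0.534, -0.892], [0.02, 0.744, 0.668, 1.224], [0.0, 0.0, 0.0, 1.0]] [[527.1398057485437, 0.0, 274.2851746628534], [0.0, 527.1398057485437, 213.2621086603511], [0.0, 0.0, 1.0]]
{'time_s': 0.1, 'joints': array([-1.21023514,  0.41185852, -0.01269829,  1.59694522,  0.00558328,
        1.13432402, -0.08225184]), 'joint_vel': array([-2.22663981e-05, -8.46282032e-04, -5.78952616e-04, -3.52085646e-03,
        7.27892533e-04, -1.16730894e-03,  8.82161794e-04]), 'joint_efforts': array([ 4.00693432e-03, -5.89103508e+01,  6.44662399e-01, -2.91711169e+01,
       -5.36569278e-02,  1.45054972e-02,  8.65729112e-05]), 'ee_pos': array([0.25968638, 0.56798857, 0.22187539]), 'orientation': array([-6.68374281e-01, -3.06944066e+00,  2.32910529e-03]), 'wrist_force': array([ 0.01852797, -0.03909578,  0.15436473]), 'moment': array([-0.01157228,  0.00555213,  0.0067663 ]), 'gripper_force': 0.0, 'finger_gap': 0.08779258278794169}
```

View pics/top0.png

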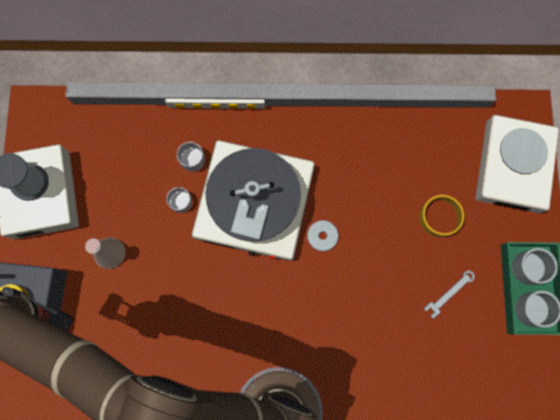

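View pics/side0.png

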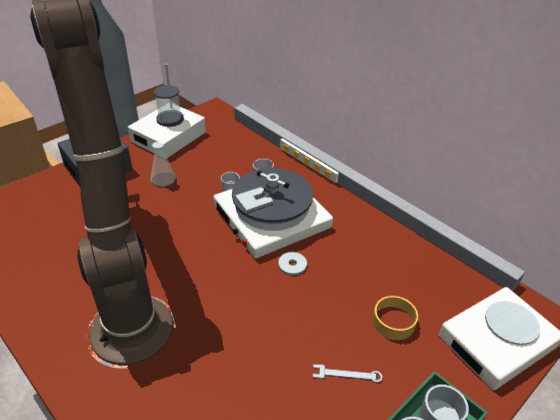

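The top view shows the stud and nut at about (252,188) and the washer at about (250,218), with its slot facing the stud and its back edge towards the robot. In the side view the nut is at about (272,182). I'll enlarge both in one picture.

Run:
```python
import cv2,numpy as np
a=cv2.imread("pics/top0.png")[140:250,200:310]; b=cv2.imread("pics/side0.png")[155:265,220:330]
f=lambda i:cv2.resize(i,(396,396),interpolation=cv2.INTER_CUBIC)
cv2.imwrite("pics/crop0.png",np.hstack([f(a),f(b)]))
```

```text
(no output)
```

View pics/crop0.png

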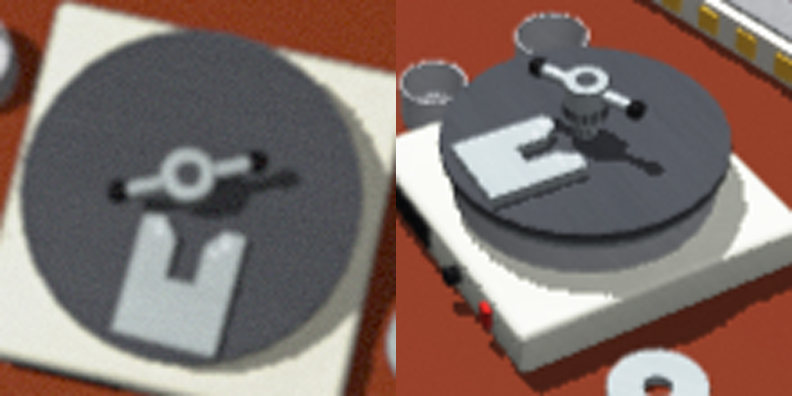

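The enlargement (top left, side right) shows these points:

| Point | Top | Side |
|---|---|---|
| Ball, left | (118,190) | (539,67) |
| Ball, right | (258,160) | (636,108) |
| Washer back corner, left | (112,327) | (455,145) |
| Washer back corner, right | (214,355) | (490,195) |
| Prong tip, left | (150,216) | (547,120) |
| Prong tip, right | (243,237) | (585,168) |

Next I triangulate them.

```bash
cat > tri.py <<'E'
import numpy as np
from plant import manip, camrig, monitor, job
from scipy.spatial.transform import Rotation as R
def ray(K,T,uv):
    d=np.linalg.inv(K)@[uv[0],uv[1],1]; d=T[:3,:3]@[d[0],-d[1],-d[2]]
    return T[:3,3],d/np.linalg.norm(d)
def tri(rays):
    A=0;b=0
    for p,d in rays:
        M=np.eye(3)-np.outer(d,d);A=A+M;b=b+M@p
    x=np.linalg.solve(A,b); return x,[np.linalg.norm((np.eye(3)-np.outer(d,d))@(x-p)) for p,d in rays]
def atz(r,z): return r[0]+r[1]*(z-r[0][2])/r[1][2]
def cams(n):
    c=np.load(n+".npz"); return c["intrinsics"],c["world_from_camera"]
E
python3 - <<'E'
from tri import *
t=cams("top");s=cams("side")
P=dict(b1=((118,190),(539,67)),b2=((258,160),(636,108)),BL=((112,327),(455,145)),BR=((214,355),(490,195)),TL=((150,216),(547,120)),TR=((243,237),(585,168)),ring=((188,174),(586,80)))
for k,(a,b) in P.items():
    x,e=tri([ray(*t,(200+a[0]/3.6,140+a[1]/3.6)),ray(*s,(220+(b[0]-396)/3.6,155+b[1]/3.6))]); print(k,x.round(4),np.round(e,4))
print(R.from_rotvec(monitor.get_obs()["orientation"]).as_matrix().round(3))
c=camrig.camera("wrist");print(c["intrinsics"].tolist(),c["tool_from_camera"].round(3).tolist())
E
echo '[{"d":[0, 0, -0.014], "turn_vec":[0, 0, -0.08]}, {"d":[0, 0, -0.014], "turn_vec":[0, 0, -0.08]}, {"d":[-0.03, -0.033, 0]}, {"d":[-0.03, -0.033, 0]}, {"d":[-0.03, -0.033, 0]}, {"d":[-0.03, -0.033, 0]}, {"d":[-0.03, -0.033, 0]}, {"d":[-0.03, -0.033, 0]}]' > mv.in && python3 inch.py mv.in 0.088
echo '[{"d":[-0.03, -0.033, 0]}, {"d":[-0.03, -0.033, 0]}, {"d":[-0.03, -0.033, 0]}, {"d":[-0.03, -0.033, 0]}, {"d":[-0.03, -0.033, 0]}, {"d":[-0.03, -0.033, 0]}, {}]' > mv.in && python3 inch.py mv.in
cat >> tri.py <<'E'
def wrist(name):
    import cv2
    o=monitor.get_obs(); c=camrig.camera("wrist"); T=np.eye(4); T[:3,:3]=R.from_rotvec(o["orientation"]).as_matrix(); T[:3,3]=o["ee_pos"]
    cv2.imwrite(f"pics/{name}.png",c["color"][:,:,::-1]); np.savez(name+".npz",intrinsics=c["intrinsics"],world_from_camera=T@c["tool_from_camera"]); print(o["ee_pos"].round(4),T[:3,:3].round(3).tolist(),o["time_s"],c.keys())
E
python3 -c "
from tri import *
wrist('w1')"
```

```text
time_s: 0.95
ee_pos: [0.3813, 0.3279, 0.2506]
orientation: [-0.421, -3.113, 0.0]
wrist_force: [0.6, -0.5, -0.1]
finger_gap: 0.0875
gripper_force: 0.0
time_s: 1.65
ee_pos: [0.5037, 0.0846, 0.2508]
orientation: [0.434, 3.11, -0.004]
wrist_force: [0.4, 0.4, 0.1]
finger_gap: 0.088
gripper_force: 0.0
[0.5037 0.0846 0.2508] [[-0.962, 0.274, 0.001], [0.274, 0.962, -0.002], [-0.002, -0.002, -1.0]] 1.65 dict_keys(['color', 'intrinsics', 'tool_from_camera'])
```

View pics/w1.png

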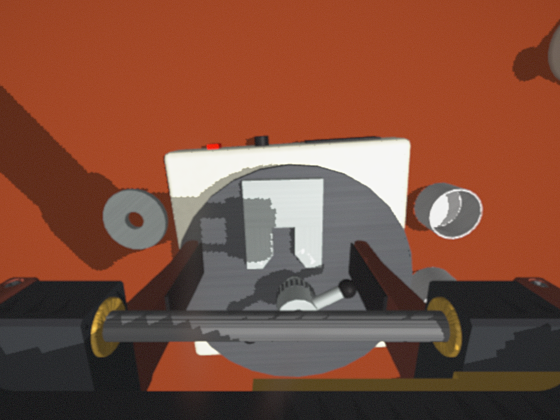

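The wrist view shows the washer between the open fingers: back corners at (242,181) and (323,179), prong tips at about (245,268) and (322,268). The right ball is at (347,289).

Run:
```python
from tri import *
t=cams("top");s=cams("side");w=cams("w1")
P=dict(BR=((214,355),(490,195),(242,181)),BL=((112,327),(455,145),(323,179)),TR=((243,237),(585,168),(246,268)),TL=((150,216),(547,120),(322,268)),b1=((118,190),(539,67),(347,289)))
for k,(a,b,c) in P.items():
    x,e=tri([ray(*t,(200+a[0]/3.6,140+a[1]/3.6)),ray(*s,(220+(b[0]-396)/3.6,155+b[1]/3.6)),ray(*w,c)]); print(k,x.round(4),np.round(e,4),atz(ray(*w,c),.125).round(4))
```

```text
BR [0.4726 0.0571 0.128 ] [0.0015 0.0017 0.002 ] [0.4724 0.0585 0.125 ]
BL [0.4944 0.134  0.1245] [0.0012 0.0039 0.0029] [0.4923 0.1361 0.125 ]
TR [0.5654 0.0337 0.1221] [0.0012 0.0006 0.0007] [0.5643 0.0338 0.125 ]
TL [0.5853 0.109  0.1211] [0.0046 0.0024 0.0048] [0.5866 0.1128 0.125 ]
b1 [0.5927 0.1285 0.1658] [0.0018 0.0025 0.0011] [0.6191 0.1334 0.125 ]
```

```bash
echo '[{"d":[0.008, 0.0065, 0], "turn_vec":[0, 0, -0.015]}, {"d":[0, 0, 0.04]}, {"d":[0, 0, 0.04]}, {"d":[0, 0, 0.04]}, {}]' > mv.in && python3 inch.py mv.in
python3 -c "
from tri import *
wrist('w2')"
```

```text
time_s: 2.2
ee_pos: [0.493, 0.1017, 0.1272]
orientation: [-0.39, -3.113, 0.003]
wrist_force: [-0.6, 0.5, 0.5]
finger_gap: 0.0878
gripper_force: 0.0
[0.493  0.1017 0.1272] [[-0.969, 0.247, -0.005], [0.247, 0.969, -0.001], [0.005, -0.002, -1.0]] 2.2 dict_keys(['color', 'intrinsics', 'tool_from_camera'])
```

View pics/w2.png

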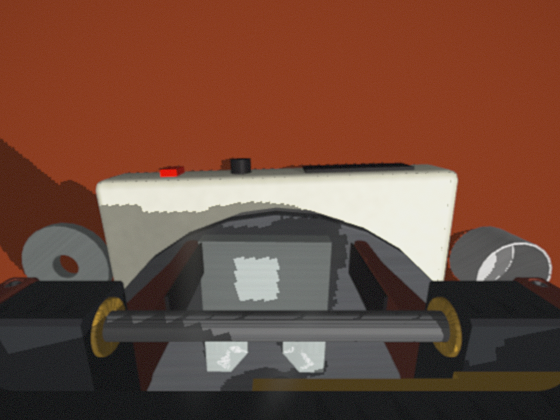

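The washer spans columns 198 to 330, with its back edge at row 240, so it sits about 7 mm to the tool's −y side. I'll correct sideways before going down.

```bash
echo '[{"d":[-0.0066, -0.0075, 0]}, {}, {}, {}]' > mv.in && python3 inch.py mv.in
python3 -c "
from tri import *
wrist('w3')
import cv2;from matplotlib import x" 2>/dev/null
python3 - <<'E'
import cv2
im=cv2.imread('pics/w3.png');print(im[262,160:380:1].mean(1).astype(int).tolist())
E
```

```text
time_s: 2.65
ee_pos: [0.5005, 0.0908, 0.1313]
orientation: [0.397, 3.115, 0.001]
wrist_force: [0.5, -0.6, -0.3]
finger_gap: 0.0876
gripper_force: 0.0
[0.5005 0.0908 0.1313] [[-0.968, 0.251, 0.001], [0.251, 0.968, 0.001], [-0.001, 0.001, -1.0]] 2.65 dict_keys(['color', 'intrinsics', 'tool_from_camera'])
[54, 58, 53, 54, 52, 55, 55, 57, 57, 52, 47, 38, 40, 43, 41, 41, 43, 46, 42, 46, 50, 49, 49, 49, 51, 51, 48, 48, 46, 47, 48, 45, 49, 47, 48, 46, 49, 47, 47, 45, 43, 43, 44, 53, 59, 62, 64, 62, 62, 62, 59, 61, 58, 56, 67, 99, 116, 111, 113, 114, 113, 113, 114, 116, 116, 113, 112, 115, 115, 114, 113, 110, 127, 170, 195, 197, 196, 195, 196, 195, 196, 195, 195, 196, 197, 196, 196, 199, 197, 196, 197, 196, 197, 196, 197, 196, 198, 196, 196, 197, 198, 197, 198, 198, 197, 197, 197, 196, 197, 197, 198, 198, 196, 200, 194, 158, 119, 113, 117, 115, 115, 117, 116, 115, 116, 116, 116, 114, 116, 116, 113, 114, 117, 118, 115, 115, 116, 114, 115, 116, 115, 115, 116, 116, 114, 114, 114, 116, 114, 115, 114, 117, 116, 114, 116, 115, 116, 116, 116, 115, 114, 114, 114, 116, 114, 115, 115, 115, 114, 116, 115, 113, 115, 115, 114, 116, 112, 113, 115, 115, 114, 115, 109, 98, 95, 94, 95, 95, 83, 59, 33, 23, 29, 24, 27, 27, 25, 30, 27, 23, 26, 22, 28, 24, 26, 37, 44, 39, 38, 38, 37, 36, 33, 31, 37, 32, 30, 31, 34, 33]
```

```bash
echo '[{"d":[0.003, 0.0015, 0]}, {"d":[0, 0, 0.005]}, {"d":[0, 0, 0.005]}, {"d":[0, 0, 0.004]}, {}, {}]' > mv.in && python3 inch.py mv.in
```

```text
time_s: 3.3
ee_pos: [0.4977, 0.0926, 0.1164]
orientation: [-0.398, -3.116, 0.0]
wrist_force: [-0.3, -0.4, -0.5]
finger_gap: 0.0874
gripper_force: 0.0
```

No contact and the pose has settled. Closing on the washer.

```bash
echo '[{"d":[0, 0, 0.0015]}, {}, {}, {}, {}, {}]' > mv.in && python3 inch.py mv.in 0.07
```

```text
time_s: 3.9
ee_pos: [0.4977, 0.0927, 0.1151]
orientation: [-0.397, -3.116, 0.0]
wrist_force: [0.8, 0.6, -3.5]
finger_gap: 0.0794
gripper_force: 30.0
```

```bash
echo '[{"d":[0, 0.005, 0]}, {"d":[0, 0.0047, 0]}, {"d":[-0.01, 0, 0]}, {"d":[-0.01, 0, 0]}, {}, {}]' > mv.in && python3 inch.py mv.in
python3 - <<'E'
from tri import *
import cv2
wrist('w4')
c=camrig.camera("top");d=camrig.camera("side")
f=lambda i:cv2.resize(i[:,:,::-1],(396,396),interpolation=cv2.INTER_CUBIC)
cv2.imwrite("pics/c4.png",np.hstack([f(c["color"][140:250,200:310]),f(d["color"][155:265,220:330])]))
E
```

```text
time_s: 4.5
ee_pos: [0.5203, 0.0969, 0.115]
orientation: [0.399, 3.115, -0.0]
wrist_force: [0.5, -0.1, -3.6]
finger_gap: 0.0798
gripper_force: 30.0
[0.5203 0.0969 0.115 ] [[-0.968, 0.252, 0.001], [0.252, 0.968, -0.0], [-0.001, 0.0, -1.0]] 4.5 dict_keys(['color', 'intrinsics', 'tool_from_camera'])
```

View pics/c4.png

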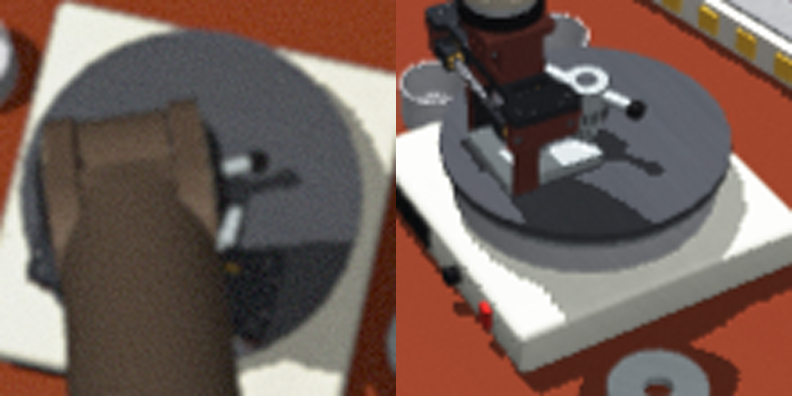

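The gripper carries the washer with its prongs facing the stud. Advancing.

```bash
echo '[{"d":[-0.008, 0, 0]}, {"d":[-0.008, 0, 0]}, {}]' > mv.in && python3 inch.py mv.in; echo '[{"d":[-0.007, 0, 0]}, {"d":[-0.005, 0, 0]}, {}]' > mv.in && python3 inch.py mv.in
```

```text
time_s: 4.95
ee_pos: [0.5364, 0.0925, 0.1151]
orientation: [0.398, 3.115, -0.0]
wrist_force: [0.2, -1.1, -4.4]
finger_gap: 0.0797
gripper_force: 30.0
time_s: 5.25
ee_pos: [0.5476, 0.0897, 0.1151]
orientation: [0.398, 3.115, -0.0]
wrist_force: [0.3, -0.2, -3.4]
finger_gap: 0.0798
gripper_force: 30.0
```

```bash
echo '[{"d":[-0.005, 0, 0]}, {"d":[-0.004, 0, 0]}, {}]' > mv.in && python3 inch.py mv.in; echo '[{"d":[-0.003, 0, 0]}, {}, {}]' > mv.in && python3 inch.py mv.in;  echo '[{"d":[-0.002, 0, 0]}, {}]' > mv.in && python3 inch.py mv.in
```

```text
time_s: 5.55
ee_pos: [0.5562, 0.0875, 0.1151]
orientation: [0.398, 3.115, -0.0]
wrist_force: [0.7, -0.8, -4.0]
finger_gap: 0.0798
gripper_force: 30.0
time_s: 5.85
ee_pos: [0.5586, 0.0869, 0.1151]
orientation: [0.398, 3.116, 0.0]
wrist_force: [-0.0, 1.9, -3.8]
finger_gap: 0.0798
gripper_force: 30.0
time_s: 6.05
ee_pos: [0.5592, 0.0869, 0.1151]
orientation: [-0.396, -3.114, 0.0]
wrist_force: [-3.8, 0.9, -0.0]
finger_gap: 0.0798
gripper_force: 31.6
```

```bash
echo '[{"d":[-0.002, 0, 0]}, {}]' > mv.in && python3 inch.py mv.in; echo '[{"d":[-0.002, 0, 0]}, {}]' > mv.in && python3 inch.py mv.in
```

```text
time_s: 6.25
ee_pos: [0.5604, 0.0872, 0.115]
orientation: [-0.395, -3.113, -0.001]
wrist_force: [-7.6, 3.0, 1.7]
finger_gap: 0.0798
gripper_force: 31.3
time_s: 6.45
ee_pos: [0.5606, 0.0872, 0.1151]
orientation: [-0.394, -3.11, -0.001]
wrist_force: [-14.9, 3.6, 7.9]
finger_gap: 0.0798
gripper_force: 31.3
```

The washer is against the stud: force has risen to 15 N and the TCP has stopped. Release and lift.

```bash
echo '[{"d":[0.004, 0, 0]}, {}, {}, {}]' > mv.in && python3 inch.py mv.in 0.088;  echo '[{"d":[0, 0, -0.02]}, {"d":[0, 0, -0.04]}, {"d":[0, 0, -0.045]}, {"d":[0.03, 0, -0.03]}, {"d":[0.03, 0, 0]}, {"d":[0.03, 0, 0]}, {}, {}]' > mv.in && python3 inch.py mv.in
python3 - <<'E'
from tri import *
import cv2
wrist('w5')
print(monitor.get_obs()["joints"].round(3))
E
```

```text
time_s: 6.85
ee_pos: [0.5605, 0.0864, 0.1154]
orientation: [0.398, 3.116, 0.0]
wrist_force: [-1.6, -0.3, 0.6]
finger_gap: 0.0879
gripper_force: 0.9
time_s: 7.65
ee_pos: [0.4737, 0.1092, 0.2508]
orientation: [0.397, 3.115, 0.001]
wrist_force: [1.0, 0.1, 0.3]
finger_gap: 0.0877
gripper_force: 0.0
[0.4737 0.1092 0.2508] [[-0.968, 0.251, 0.002], [0.251, 0.968, 0.001], [-0.002, 0.001, -1.0]] 7.65 dict_keys(['color', 'intrinsics', 'tool_from_camera'])
[-0.536  0.142  0.237  1.899 -0.037  1.103  1.032]
```

View pics/w5.png

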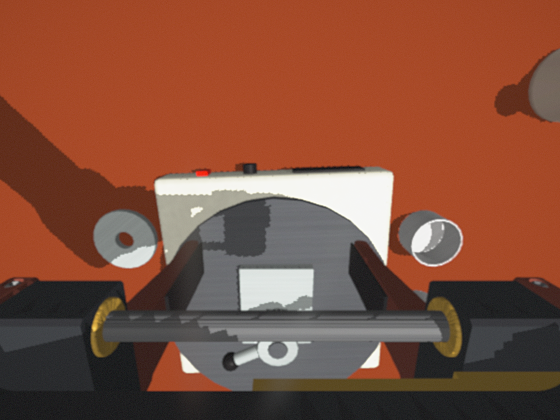

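The washer surrounds the stud under the nut: ring at (278,350), left ball at (230,361), washer back edge at row 268. Next, centre over the stud and turn the tool counterclockwise to straddle the bar.

```bash
echo '[{"d":[-0.045, 0, 0]}, {"d":[-0.045, 0, 0]}, {"d":[-0.045, 0, 0]}, {"turn_vec":[0, 0, -0.14]}, {"turn_vec":[0, 0, -0.14]}, {"turn_vec":[0, 0, -0.14]}, {"turn_vec":[0, 0, -0.14]}, {"turn_vec":[0, 0, -0.14]}]' > mv.in && python3 inch.py mv.in 0.07;  echo '[{"turn_vec":[0, 0, -0.14]}, {"turn_vec":[0, 0, -0.14]}, {"turn_vec":[0, 0, -0.14]}, {"turn_vec":[0, 0, -0.13]}, {}, {}]' > mv.in && python3 inch.py mv.in
python3 - <<'E'
from tri import *
o=monitor.get_obs();M=R.from_rotvec(o["orientation"]).as_matrix()
print(o["joints"].round(3),o["ee_pos"].round(4),"y ang",np.degrees(np.arctan2(M[1,1],M[0,1])), "err tool",(M.T@(np.array([.6045,.0758,.143])-o["ee_pos"])).round(4))
E
```

```text
time_s: 8.5
ee_pos: [0.605, 0.0742, 0.2493]
orientation: [0.702, -3.062, 0.001]
wrist_force: [0.1, 0.3, -0.3]
finger_gap: 0.0698
gripper_force: 0.0
time_s: 9.1
ee_pos: [0.6045, 0.0745, 0.2496]
orientation: [1.494, -2.763, 0.0]
wrist_force: [0.2, -0.0, -0.1]
finger_gap: 0.07
gripper_force: 0.0
[-0.241  0.362  0.052  1.605 -0.02   1.175  2.377] [0.6045 0.0745 0.2496] y ang 146.7929776814148 err tool [-0.0012  0.0007  0.1066]
```

```bash
echo '[{"d":[-0.0012, 0.0007, 0.03]}, {"d":[0, 0, 0.03]}, {"d":[0, 0, 0.025]}, {"d":[0, 0, 0.0106]}, {"d":[0, 0, 0.01]}, {}]' > mv.in && python3 inch.py mv.in
echo '[{"turn_vec":[0, 0, 0.1]}, {"turn_vec":[0, 0, 0.1]}, {"turn_vec":[0, 0, 0.1]}, {"turn_vec":[0, 0, 0.1]}, {"turn_vec":[0, 0, 0.1]}, {"turn_vec":[0, 0, 0.1]}]' > mv.in && python3 inch.py mv.in; python3 -c "
from tri import *
o=monitor.get_obs();print(o['moment'],o['joints'][6])"
```

```text
time_s: 9.7
ee_pos: [0.6037, 0.0765, 0.1438]
orientation: [1.499, -2.76, -0.0]
wrist_force: [-0.6, -0.5, -0.1]
finger_gap: 0.0699
gripper_force: 0.0
time_s: 10.3
ee_pos: [0.603, 0.076, 0.1455]
orientation: [0.611, -3.08, 0.0]
wrist_force: [-5.0, -1.7, 0.0]
finger_gap: 0.0696
gripper_force: 2.6
[-0.29202942  1.07943101  0.12411535] 1.8426931566769569
```

```bash
cat > st.py <<'E'
from tri import *
o=monitor.get_obs();M=R.from_rotvec(o["orientation"]).as_matrix()
print("mom",o["moment"].round(2),"j7",o["joints"][6].round(2),"yang",np.degrees(np.arctan2(M[1,1],M[0,1])).round(1),"err",(M.T@(np.array([.6045,.0758,.143])-o["ee_pos"])).round(4))
E
echo '[{"turn_vec":[0, 0, 0.12]}, {"turn_vec":[0, 0, 0.12]}, {"turn_vec":[0, 0, 0.12]}, {"turn_vec":[0, 0, 0.12]}, {"turn_vec":[0, 0, 0.12]}, {"turn_vec":[0, 0, 0.12]}, {"turn_vec":[0, 0, 0.12]}, {"turn_vec":[0, 0, 0.12]}]' > mv.in && python3 inch.py mv.in;python3 st.py
echo '[{"turn_vec":[0, 0, 0.12]}, {"turn_vec":[0, 0, 0.12]}, {"turn_vec":[0, 0, 0.12]}, {"turn_vec":[0, 0, 0.12]}, {"turn_vec":[0, 0, 0.12]}, {"turn_vec":[0, 0, 0.12]}, {"turn_vec":[0, 0, 0.12]}, {"turn_vec":[0, 0, 0.12]}]' > mv.in && python3 inch.py mv.in;python3 st.py
```

```text
time_s: 11.1
ee_pos: [0.6027, 0.0774, 0.1449]
orientation: [-0.88, -3.013, -0.0]
wrist_force: [-3.8, 1.4, -4.0]
finger_gap: 0.0701
gripper_force: 2.7
mom [0.18 0.75 0.2 ] j7 1.0 yang 57.4 err [-0.0023 -0.0004  0.0019]
time_s: 11.9
ee_pos: [0.6038, 0.077, 0.1452]
orientation: [-2.173, -2.268, -0.001]
wrist_force: [-0.5, -0.7, -4.1]
finger_gap: 0.0699
gripper_force: 2.8
mom [-0.23  0.2   0.25] j7 0.17 yang 2.4 err [-0.0012  0.0007  0.0022]
```

```bash
echo '[{"turn_vec":[0, 0, 0.12]}, {"turn_vec":[0, 0, 0.12]}, {"turn_vec":[0, 0, 0.12]}, {"turn_vec":[0, 0, 0.12]}, {"turn_vec":[0, 0, 0.12]}, {"turn_vec":[0, 0, 0.12]}, {"turn_vec":[0, 0, 0.12]}, {"turn_vec":[0, 0, 0.12]}]' > mv.in && python3 inch.py mv.in;python3 st.py
echo '[{"turn_vec":[0, 0, 0.12]}, {"turn_vec":[0, 0, 0.12]}, {"turn_vec":[0, 0, 0.12]}, {"turn_vec":[0, 0, 0.12]}, {"turn_vec":[0, 0, 0.12]}, {"turn_vec":[0, 0, 0.12]}, {"turn_vec":[0, 0, 0.12]}]' > mv.in && python3 inch.py mv.in;python3 st.py
```

```text
time_s: 12.7
ee_pos: [0.603, 0.0765, 0.1448]
orientation: [-2.975, -1.007, 0.002]
wrist_force: [-3.2, -1.4, -4.7]
finger_gap: 0.07
gripper_force: 2.8
mom [-0.57  0.81  0.23] j7 -0.64 yang -52.6 err [0.0007 0.0015 0.0018]
time_s: 13.4
ee_pos: [0.6029, 0.0776, 0.1447]
orientation: [-3.127, 0.292, 0.004]
wrist_force: [-3.3, 0.1, -3.2]
finger_gap: 0.0703
gripper_force: 2.7
mom [-0.05  0.76  0.19] j7 -1.34 yang -100.7 err [0.0019 0.0015 0.0017]
```

```bash
echo '[{"turn_vec":[0, 0, 0.12]}, {"turn_vec":[0, 0, 0.12]}, {"turn_vec":[0, 0, 0.12]}, {"turn_vec":[0, 0, 0.12]}, {"turn_vec":[0, 0, 0.12]}]' > mv.in && python3 inch.py mv.in;python3 st.py
echo '[{"turn_vec":[0, 0, 0.12]}, {"turn_vec":[0, 0, 0.12]}, {"turn_vec":[0, 0, 0.12]}, {"turn_vec":[0, 0, 0.12]}, {}]' > mv.in && python3 inch.py mv.in;python3 st.py
```

```text
time_s: 13.9
ee_pos: [0.6037, 0.0778, 0.1449]
orientation: [-2.901, 1.202, 0.002]
wrist_force: [-1.2, 0.2, -4.0]
finger_gap: 0.0702
gripper_force: 2.8
mom [-0.02  0.35  0.26] j7 -1.84 yang -135.0 err [0.002  0.0009 0.0018]
time_s: 14.4
ee_pos: [0.6043, 0.0773, 0.145]
orientation: [-2.535, 1.854, 0.0]
wrist_force: [-0.5, 0.3, 0.6]
finger_gap: 0.0701
gripper_force: 0.0
mom [0.04 0.08 0.  ] j7 -2.25 yang -162.4 err [0.0015 0.0003 0.002 ]
```

```bash
echo '[{"turn_vec":[0, 0, 0.1]}, {"turn_vec":[0, 0, 0.1]}, {"turn_vec":[0, 0, 0.1]}, {"turn_vec":[0, 0, 0.1]}]' > mv.in && python3 inch.py mv.in;python3 st.py
```

```text
time_s: 14.8
ee_pos: [0.6041, 0.0767, 0.1449]
orientation: [-2.118, 2.32, -0.0]
wrist_force: [0.1, -2.0, -4.1]
finger_gap: 0.07
gripper_force: 2.8
mom [-0.4   0.11  0.23] j7 -2.62 yang 174.8 err [ 0.0008 -0.0005  0.0019]
```

```bash
echo '[{"turn_vec":[0, 0, -0.1]}, {"d":[0, 0, -0.025], "turn_vec":[0, 0, -0.1]}, {"d":[0, 0, -0.03]}, {"turn_vec":[0, 0, -0.14]}, {"turn_vec":[0, 0, -0.14]}, {"turn_vec":[0, 0, -0.14]}, {"turn_vec":[0, 0, -0.14]}, {"turn_vec":[0, 0, -0.14]}]' > mv.in && python3 inch.py mv.in
echo '[{"turn_vec":[0, 0, -0.14]}, {"turn_vec":[0, 0, -0.14]}, {"turn_vec":[0, 0, -0.14]}, {"turn_vec":[0, 0, -0.14]}, {"turn_vec":[0, 0, -0.14]}, {"turn_vec":[0, 0, -0.14]}, {"turn_vec":[0, 0, -0.14]}, {"turn_vec":[0, 0, -0.14]}]' > mv.in && python3 inch.py mv.in
echo '[{"turn_vec":[0, 0, -0.14]}, {"turn_vec":[0, 0, -0.14]}, {"turn_vec":[0, 0, -0.14]}, {"turn_vec":[0, 0, -0.14]}, {"turn_vec":[0, 0, -0.14]}, {"turn_vec":[0, 0, -0.14]}, {"turn_vec":[0, 0, -0.14]}, {"turn_vec":[0, 0, -0.14]}]' > mv.in && python3 inch.py mv.in
echo '[{"turn_vec":[0, 0, -0.14]}, {"turn_vec":[0, 0, -0.14]}, {}, {}]' > mv.in && python3 inch.py mv.in; python3 st.py
```

```text
time_s: 15.6
ee_pos: [0.6045, 0.0771, 0.2007]
orientation: [-2.92, 1.153, -0.002]
wrist_force: [0.4, 0.5, -0.0]
finger_gap: 0.0701
gripper_force: 0.0
time_s: 16.4
ee_pos: [0.6046, 0.077, 0.2009]
orientation: [-3.088, -0.574, -0.004]
wrist_force: [-0.3, -0.3, -0.4]
finger_gap: 0.07
gripper_force: 0.0
time_s: 17.2
ee_pos: [0.6046, 0.0769, 0.201]
orientation: [2.311, 2.126, 0.004]
wrist_force: [-0.1, -0.4, -0.4]
finger_gap: 0.07
gripper_force: 0.0
time_s: 17.6
ee_pos: [0.6044, 0.0766, 0.2005]
orientation: [2.007, 2.416, 0.003]
wrist_force: [0.1, 0.3, -1.7]
finger_gap: 0.0702
gripper_force: 0.0
mom [-0.07  0.04 -0.04] j7 0.23 yang 10.6 err [-0.0009 -0.0001  0.0575]
```

```bash
echo '[{"d":[-0.0009, 0, 0.02]}, {"d":[0, 0, 0.02]}, {"d":[0, 0, 0.0165]}, {"turn_vec":[0, 0, 0.1]}, {"turn_vec":[0, 0, 0.1]}, {"turn_vec":[0, 0, 0.1]}, {"turn_vec":[0, 0, 0.1]}]' > mv.in && python3 inch.py mv.in;python3 st.py
echo '[{"turn_vec":[0, 0, 0.1]}, {"turn_vec":[0, 0, 0.1]}, {"turn_vec":[0, 0, 0.1]}]' > mv.in && python3 inch.py mv.in;python3 st.py
echo '[{"turn_vec":[0, 0, 0.1]}, {"turn_vec":[0, 0, 0.1]}, {"turn_vec":[0, 0, 0.1]}]' > mv.in && python3 inch.py mv.in;python3 st.py
```

```text
time_s: 18.3
ee_pos: [0.6042, 0.0762, 0.1431]
orientation: [2.45, 1.965, 0.001]
wrist_force: [0.2, 0.6, -3.3]
finger_gap: 0.0699
gripper_force: 2.6
mom [-0.05 -0.11  0.22] j7 -0.08 yang -12.5 err [-0.0003  0.0003  0.0001]
time_s: 18.6
ee_pos: [0.6038, 0.0757, 0.1428]
orientation: [2.717, 1.577, -0.001]
wrist_force: [0.6, -0.8, -4.3]
finger_gap: 0.07
gripper_force: 2.7
mom [-0.25  0.11  0.24] j7 -0.34 yang -29.7 err [ 0.0004  0.0006 -0.0002]
time_s: 18.9
ee_pos: [0.6033, 0.0756, 0.1426]
orientation: [2.922, 1.153, -0.002]
wrist_force: [-1.2, -1.5, -3.9]
finger_gap: 0.07
gripper_force: 2.8
mom [-0.35  0.44  0.23] j7 -0.59 yang -46.9 err [ 0.001   0.0007 -0.0004]
```

```bash
for i in 1; do :; done
echo '[{"turn_vec":[0, 0, 0.1]}, {"turn_vec":[0, 0, 0.1]}]' > mv.in && python3 inch.py mv.in;python3 st.py
echo '[{"turn_vec":[0, 0, 0.1]}, {"turn_vec":[0, 0, 0.1]}]' > mv.in && python3 inch.py mv.in;python3 st.py
```

```text
time_s: 19.1
ee_pos: [0.6029, 0.0756, 0.1425]
orientation: [3.022, 0.856, -0.004]
wrist_force: [-2.4, -1.9, -4.5]
finger_gap: 0.0701
gripper_force: 6.2
mom [-0.48  0.62  0.44] j7 -0.76 yang -58.4 err [ 0.0015  0.0006 -0.0005]
time_s: 19.3
ee_pos: [0.6026, 0.0755, 0.1424]
orientation: [3.092, 0.551, -0.005]
wrist_force: [-2.9, -2.5, -4.9]
finger_gap: 0.0701
gripper_force: 11.5
mom [-0.47  0.79  0.93] j7 -0.92 yang -69.8 err [ 0.0019  0.0004 -0.0006]
```

The torque has risen to 0.93 N m, so the nut is firmly tight. Backing off, lifting and looking.

```bash
echo '[{"turn_vec":[0, 0, -0.12]}, {"turn_vec":[0, 0, -0.12]}, {"d":[0, 0, -0.03]}, {"d":[0, 0, -0.04]}, {"d":[0, 0, -0.04]}, {"d":[0, 0, -0.04]}, {"d":[0, 0, -0.04]}, {}]' > mv.in && python3 inch.py mv.in
python3 st.py
python3 - <<'E'
from tri import *
import cv2
wrist('w6')
d=camrig.camera("side")["color"][155:265,220:330,::-1]; w=cv2.imread("pics/w6.png")
cv2.imwrite("pics/c6.png",np.hstack([cv2.resize(w,(400,300)),cv2.resize(d,(300,300),interpolation=cv2.INTER_CUBIC)]))
E
```

```text
time_s: 20.1
ee_pos: [0.6063, 0.0752, 0.3388]
orientation: [3.003, 0.921, 0.014]
wrist_force: [0.5, -0.5, 0.1]
finger_gap: 0.07
gripper_force: 0.0
mom [-0.02  0.13 -0.02] j7 -0.85 yang -55.9 err [-0.0028 -0.0021  0.1958]
[0.6063 0.0752 0.3388] [[0.828, 0.561, 0.009], [0.561, -0.828, 0.002], [0.008, 0.003, -1.0]] 20.1 dict_keys(['color', 'intrinsics', 'tool_from_camera'])
```

View pics/c6.png

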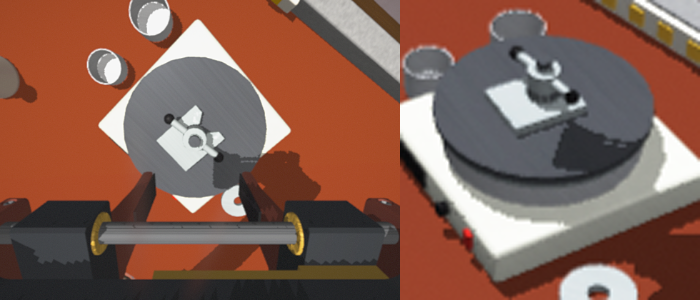

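The wrist half shows the hub at (195,140) seated on the washer, with the prongs past the stud. In the side half the nut is flat on the washer, and the tins and ring look to be where they were. Handing in.

```bash
python3 -c "
from plant import manip, camrig, monitor, job
print(job.close_job())"
```

```text
the job is handed in; nothing more can be done
None
```

The slotted washer is fully home around the stud, the T-bar nut is turned down onto it and firmly tight (about 0.9 N m measured), the gripper is clear, and the job was handed in at about 20 s on the robot's clock.

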